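# Load the block tray and swing it home at the microtome

## Task

Put the yellow wax block into the empty pocket of the tray and let go of it; then push the tray near its red-marked corner so that it swings on its pivot pin, presses the red damper rod in, and comes fully home on the steel stop noses. Do not ram it: lean it on the stop with a gentle steady push of about 12 N for a good second, then back away and leave it there. Touch only the yellow block and the tray, not the stop itself, keep the tray flat with its other blocks in their pockets, and leave everything else where it is.

Things in the scene. Friction and masses are not known exactly. Their poses are not given: they have to be found in the camera images.
- yellow_block: the wax block to load, loose on the bench: 40 x 28 mm (long side along its own y) and 22 mm tall: YELLOW plastic cassette whose top shows a white wax face; 25 g; origin at the centre of its underside. It stands among the green and grey ones, in any order
- tray: loose dark metal tray, 192 x 100 x 14 mm, about 0.6 kg (varies), flat on the deck, turning on the pin through a 17.5 mm hole. Origin: hole centre, underside. Spans own x +25 (pivot end) to -167 mm (free end), y -50 to +50 mm, upright side faces. Pushed towards own +y it swings clockwise seen from above; its friction takes 1.5 to 4 N of the push (varies)
- push_corner (a point): red patch on top of the tray that marks the corner to push (tray x = -152, y = -38 mm, on its 14 mm high top). Push on the long side face beside it (tray y = -50 mm, 12 mm from here), towards the tray's own +y. Axes as the tray's
- pocket0 (a point): floor centre of the tray pocket nearest the pivot (holds the blue block). Axes as the tray's
- pocket1 (a point): floor centre of the middle tray pocket (holds the red block). Axes as the tray's
- pocket2 (a point): floor centre of the EMPTY tray pocket, by the free end (tray x = -139, y = 0, 6 mm above the underside). Pockets are 46 mm along the tray's y, 34 mm along its x, 8 mm deep, with 27 mm of flat metal on either y side; the next pocket is 42 mm away. A block lies with its long side along the tray's y, either way round, its upper 14 mm above the tray. Axes as the tray's
- deck: fixed white plate 8 mm thick, 225 x 300 mm, on which the tray lies. Origin: on the axis of its steel pivot pin (16 mm, with a 26 mm black cap up to 35 mm above the bench), at bench height; plate from x -185 to +40, y -173 to +127 mm
- index: fixed steel rail at deck x = -135, y = 95 mm, on the tray's +y side; origin: rail centre, on the deck's top, axes as the deck's. Carries an aluminium stop head, 44 x 30 mm, 27 mm tall, with two round steel noses (12 mm, at x = -13 and +13, 7.5 mm up) pointing in -y and, between them, a red damper rod 12 mm longer (spring 0.2 to 1.1 N, drag 1.2 N per 10 mm/s), which the tray pushes in first
- stop_mid (a point): where the noses' tips would be with the stop head in mid range (point fixed to the rail, axes as the deck's). The head is clamped anywhere along the rail, NOT measured: the true tips lie up to 16 mm before or beyond, along y. Find them by feel: the noses are hard. Tray yaw minus deck yaw at home is 0 at mid range, else within 0.13 rad of it. Let go, the tray stays by its friction
- blue_block: blue bystander block in pocket0: 40 x 28 mm (long side along its own y) and 22 mm tall: blue plastic cassette whose top shows a white wax face; 25 g; origin at the centre of its underside
- red_block: red bystander block in pocket1: 40 x 28 mm (long side along its own y) and 22 mm tall: red plastic cassette whose top shows a white wax face; 25 g; origin at the centre of its underside
- green_block: green bystander block on the bench: 40 x 28 mm (long side along its own y) and 22 mm tall: green plastic cassette whose top shows a white wax face; 25 g; origin at the centre of its underside
- grey_block: grey bystander block on the bench: 40 x 28 mm (long side along its own y) and 22 mm tall: grey plastic cassette whose top shows a white wax face; 25 g; origin at the centre of its underside
- reagent: bystander: amber bottle, 60 mm wide, 140 mm tall, origin underside
- brush_pot: bystander: white cup, 72 mm wide, 90 mm tall, origin underside
- brush: bystander: brush lying on the bench, 170 mm long
- slide_box: bystander: closed blue slide box, 80 x 180 x 35 mm, origin underside

How it is judged:
On the way, in this order (a step that is already met when the one before it is completed fails the run):
1. the yellow block sits in the empty pocket and is let go (horizontal distance between yellow_block and pocket2 below 0.005 m and z of yellow_block in the frame of pocket2 below 0.003 m and angle between yellow_block's own z axis and vertical below 0.08 rad and contact force between the fingers and yellow_block below 0.2 N), for 0.2 s.
2. the tray is leaned on the stop with a steady 6.5 to 18 N for 0.5 s (contact force between tray and index between 6.5 and 18 N and contact force between the fingers and tray above 2 N), for 0.5 s.
At the end, for the whole second after the job is handed in: The tray rests flat and still on its pin, home on the stop: damper rod in, bearing on the stop with over 0.8 N, within 0.16 rad of the deck's heading. The yellow, blue and red blocks sit upright in their pockets (within 5 mm of the centre, less than 3 mm above the floor) (contact force between tray and index above 0.8 N and angle between the x axis of tray and the x axis of deck, either way round below 0.16 rad and horizontal distance between yellow_block and pocket2 below 0.005 m and z of yellow_block in the frame of pocket2 below 0.003 m and angle between each of yellow_block, blue_block, red_block's own z axis and vertical below 0.08 rad and horizontal distance between blue_block and pocket0 below 0.005 m and z of blue_block in the frame of pocket0 below 0.003 m and horizontal distance between red_block and pocket1 below 0.005 m and z of red_block in the frame of pocket1 below 0.003 m and linear speed of tray below 0.01 m/s and angular speed of tray below 0.05 rad/s and horizontal distance between tray and deck below 0.004 m and angle between tray's own z axis and vertical below 0.03 rad); the robot touches nothing.
It fails at once if the tray is rammed: more than 24 N between tray and stop (contact force between tray and index above 24 N).
It fails at once if the robot pushes on the stop, its head or the damper (more than 1 N) (contact force between the arm and index above 1 N).
It fails at once if the robot's fingers push on the stop, its head or the damper (more than 1 N) (contact force between the fingers and index above 1 N).
It fails at once if the tray is tipped or lifted (angle between tray's own z axis and vertical above 0.1 rad).
It fails at once if a bystander is moved by more than 20 mm (distance of any of green_block, grey_block, reagent, brush_pot, brush, slide_box from where it was at the start of the episode above 0.02 m).
It also fails if it takes over 72 s, if anything falls off the work surface, if the arm or the gripper's body presses on something with over 40 N, if the wrist force passes 120 N, or if a joint passes its speed limit or range.

## Robot

A 7-joint arm with a two-finger parallel gripper is mounted at the origin on the work surface. World frame = base frame: x ahead of the robot, y to its left, z up, the work surface at z = 0. Lengths are in m, angles in rad, forces in N, time in s.
With the tool pointing down it reaches from about 0.4 to 0.875 m from the base axis. Payload 19.3 kg.
Tool frame: the origin (TCP) lies between the finger pads; the fingertips stand bot.tcp_to_tips ahead of it and the grasp point (between the pads) is the TCP (bot.tcp_to_tips is the distance from the TCP to the fingertips, in m); z points along the fingers, y is the line along which they close (so a half turn about z gives the same grasp; the last joint's range is limited). The gripper opens to 85 mm and grips with 20 to 120 N. Pads are 22 mm wide; open, the fingers measure 114 mm over their backs; the gripper's body (76 mm by 85 mm) begins 54 mm behind the grasp point. The pads swing forward as they close: fully open they stand 13 mm farther back than shut.
Start: joints at [1.067, 0.521, -0.036, 1.599, 0.021, 1.021, -0.113], TCP at [0.263, -0.567, 0.25] pointing down, gripper open.
Joint ranges: [-2.91, 2.91], [-0.3, 2.13], [-1.5, 1.42], [0.17, 2.43], [-1.26, 4.41], [0.16, 1.93], [-2.52, 2.52]. Speed limits (rad/s): [1.89, 1.89, 2.39, 2.39, 3.01, 3.01, 3.01].

## Interface

Orientations are given as [roll, pitch, yaw] about the fixed x, y, z axes, in that order (R = Rz(yaw) Ry(pitch) Rx(roll)).
In Python, from workcell import telemetry, grab_frame, bot gives the robot as it stands. The module is installed in compiled form; this text tells all that it offers.
- The arm moves only by the shell command python3 -m crank 'ROWS' [FORCE]. ROWS is text: rows parted by semicolons, each of 7 numbers parted by spaces: the finger opening in m, from 0 to 0.0854, then the shift along the tool's x, y, z in m, then the turn, a rotation vector about the tool's x, y, z in degrees. A call has exactly 8 rows; each row shifts and turns the commanded pose from where the row before left it, along the tool's axes as they then stand; what a row does not reach is not made up. A row lasts 1/12 s, in which the tool goes at most 41.7 mm and 7.16 degrees, less where a joint would pass 70% of its speed; a pose out of reach is approached as far as the arm can. A call with a gripper value outside its range is refused whole. The fingers move at their own pace and stop on an object; FORCE is the grip in N (left out, the last holds). Time passes only in rows, so rows that do not move let the fingers close, or fill a call up. It gives the time, the measured TCP pose, the force, the opening and the grip force at its end, in the units of the state.
- telemetry.observe(): the state, without advancing time (a new reading comes with each control period).
- grab_frame(name): name is "scene" or "top" or "wrist"; returns a dict with "pixels" (400x640x3 uint8, red, green, blue), "depth" (400x640 float32, m along the optical axis (not along the pixel's ray), 0 where there is no reading), "vertical_fov" (degrees; the focal length in pixels is half the picture's height over the tangent of half this angle, whatever the lens; pixels are square), "cx", "cy" (the principal point, pixels), "R" (3x3) and "t" (3): a world point X has camera coordinates R X + t; the wrist camera has in their place "hand_eye" (4x4, takes a point from camera to tool coordinates, whose origin is the TCP and whose axes are the flange's). Camera axes: x right, y down, z forward; pixel columns grow to the right and rows downward; lengths in m; the calibration is good to about 2 mm. A picture is of the moment at which its call begins: read the wrist's pose just before it.
- bot.job_done(): hands the job in; it is judged then, once.
The state is a dict: "clock": time; "qpos": joint angles; "qd": joint speeds; "joint_efforts": joint torques, N m; "position": TCP position; "tool_rot": TCP orientation; "force": force on the tool from outside, world axes, zero at the start; "moment": the same for the moment, N m; "grip_width": finger opening in m; "finger_force": force on a finger pad.
Only numpy, scipy, OpenCV 4.12 (cv2) and the standard library are available. Lean on these libraries where they do the work, as an engineer would, in place of code of your own. Each camera call takes 0.05 s, during which the arm holds its last target. There are 200 camera calls.

## Working session

There is one attempt and no reset: what is moved stays moved. The work goes in short steps, Python scripts to look and compute and a shell command to move; the robot and the scene stay as the last step left them, time stands still between calls to the robot, and variables do not carry over. Pictures are saved under pics/ and viewed, at most 11 in all, crops included, and the job is handed in when it is done.

```bash
mkdir -p pics
cat > h.py <<'E'
import numpy as np, cv2
from workcell import telemetry, grab_frame, bot
from scipy.spatial.transform import Rotation as Ro
def cam(name):
    s=telemetry.observe(); f=grab_frame(name)
    f['f']=200/np.tan(np.radians(f['vertical_fov'])/2)
    if 'hand_eye' in f:
        H=np.array(f['hand_eye']); Rt=Ro.from_euler('xyz',s['tool_rot']).as_matrix()
        f['Rc']=Rt@H[:3,:3]; f['o']=Rt@H[:3,3]+np.array(s['position'])
    else:
        R=np.array(f['R']); f['Rc']=R.T; f['o']=-R.T@np.array(f['t'])
    return f
def ray(f,u,v,z):
    d=f['Rc']@np.array([(u-f['cx'])/f['f'],(v-f['cy'])/f['f'],1])
    return f['o']+d*(z-f['o'][2])/d[2]
def save(f,n): cv2.imwrite('pics/'+n,cv2.cvtColor(f['pixels'],cv2.COLOR_RGB2BGR))
E
python3 - <<'E'
from h import *
s=telemetry.observe(); print(s, bot.tcp_to_tips)
for n in('top','scene'):
    f=cam(n); save(f,n+'0.png'); print(n,f['o'],f['f'],f['cx'],f['cy'])
E
```

```text
{'clock': 0.0, 'qpos': array([ 1.06677604,  0.52205339, -0.03630212,  1.59998186,  0.02116016,
        1.02110197, -0.11281167]), 'qd': array([-0.00086808,  0.00147768, -0.00066973,  0.00076457,  0.00053406,
       -0.00227265, -0.00020554]), 'joint_efforts': array([-5.57930198e-04, -9.27104115e+01,  1.97979636e+00, -3.69932163e+01,
        1.78742077e-02,  8.14939354e-03, -8.08530262e-05]), 'position': array([ 0.26254728, -0.56683977,  0.24971082]), 'tool_rot': array([-3.14043306e+00,  6.11957851e-05,  4.33755455e-01]), 'force': array([0.11420456, 0.41149613, 0.49791254]), 'moment': array([0.01531175, 0.02016538, 0.02478028]), 'finger_force': 0.0, 'grip_width': 0.08526193694630678} 0.019
top [ 0.525118   -0.05312899  0.96306937] 386.7419926516055 320.90148111118253 200.8780747707871
scene [ 1.11815889 -0.31202769  0.63872715] 368.0743514371916 314.0385471740354 197.50004173220796
```

View pics/top0.png

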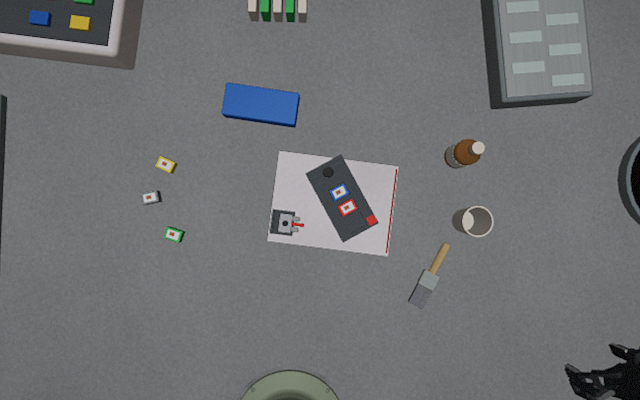

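The top view shows the yellow block at about (166,164), grey at (151,198) and green at (174,235). The pivot is at (328,172), the tray's red corner at (372,220) and the stop head at (285,222) with its red rod pointing right.

```bash
cat > m.py <<'E'
from h import *
f=cam('top'); hsv=cv2.cvtColor(f['pixels'],cv2.COLOR_RGB2HSV)
def blob(mask,box,z,n):
    x0,x1,y0,y1=box; m=np.zeros_like(mask); m[y0:y1,x0:x1]=mask[y0:y1,x0:x1]
    p=cv2.findNonZero(m); r=cv2.minAreaRect(p); c=cv2.boxPoints(r)
    w=np.array([ray(f,*q,z)[:2] for q in c]); e=[w[1]-w[0],w[2]-w[1]]
    L=max(e,key=np.linalg.norm)
    print(n,r[0],'world',ray(f,*r[0],z)[:2].round(4),'size',[round(float(np.linalg.norm(q)),4) for q in e],'long dir deg',np.degrees(np.arctan2(L[1],L[0])).round(1))
H,S,V=cv2.split(hsv)
yel=cv2.inRange(hsv,(18,100,80),(35,255,255))
blob(yel,(140,200,140,190),.022,'yellow')
blob(cv2.inRange(hsv,(40,100,60),(85,255,255)),(150,200,215,255),.022,'green')
blob(cv2.inRange(hsv,(0,150,80),(5,255,255))|cv2.inRange(hsv,(172,150,80),(180,255,255)),(362,382,208,232),.022,'patch')
blob(cv2.inRange(hsv,(100,150,60),(130,255,255)),(320,355,175,207),.036,'blue')
dark=cv2.inRange(V,0,95); 
blob(cv2.inRange(hsv,(0,0,0),(180,255,35)),(318,338,162,182),.035,'cap')
white=cv2.inRange(hsv,(0,0,150),(180,50,255)); blob(white,(262,402,145,262),.008,'deck')
print('corners tray approx',[ray(f,*q,.022)[:2].round(3) for q in((306,173),(341,156),(378,226),(344,242))])
print('head',ray(f,285,222,.035).round(3), 'grey',ray(f,151,198,.022))
for x in ((166,164),(372,220),(328,172)): print(hsv[x[1],x[0]])
E
python3 m.py
```

```text
yellow (165.40000915527344, 164.20001220703125) world [0.6341 0.3113] size [0.0281, 0.0434] long dir deg -115.4
green (172.84999084472656, 233.95001220703125) world [0.4657 0.288 ] size [0.0288, 0.0404] long dir deg -107.3
patch (371.2000427246094, 219.4000244140625) world [ 0.5104 -0.1911] size [0.0197, 0.0196] long dir deg -62.4
blue (338.722900390625, 191.74203491210938) world [ 0.5754 -0.1098] size [0.0409, 0.0286] long dir deg -60.2
cap (328.8000183105469, 174.6000213623047) world [ 0.6163 -0.0852] size [0.0216, 0.0086] long dir deg -62.1
deck (332.8603210449219, 203.20779418945312) world [ 0.5483 -0.0975] size [0.2254, 0.3025] long dir deg -96.1
corners tray approx [array([ 0.62, -0.03]), array([ 0.664, -0.115]), array([ 0.495, -0.208]), array([ 0.454, -0.126])]
head [0.5   0.017 0.035] grey [0.55135428 0.3432965  0.022     ]
[  7  66 165]
[  2 195 188]
[ 0 17 44]
```

```bash
cat > d.py <<'E'
import sys
from h import *
# target x y z yaw(deg) -> tool-frame shift (before turning) and tool-z turn
x,y,z,psi=map(float,sys.argv[1:5]); s=telemetry.observe()
R=Ro.from_euler('xyz',s['tool_rot'])
d=R.inv().apply(np.array([x,y,z])-s['position'])
rv=(R.inv()*Ro.from_euler('xyz',[180,0,psi],degrees=True)).as_rotvec(degrees=True)
print('shift mm',(d*1e3).round(1),'turn',rv.round(2),'clock',s['clock'],'pos',s['position'].round(4),np.degrees(s['tool_rot']).round(2),'F',s['force'].round(2),'w',round(s['grip_width'],4))
E
R8="crank"
T='0.0854 0.0294 -0.0267 0 0 0 0'
python3 -m crank '0.0854 0.0294 -0.0267 0 0 0 0;0.0854 0.0294 -0.0267 0 0 0 0;0.0854 0.0294 -0.0267 0 0 0 0;0.0854 0.0294 -0.0267 0 0 0 0;0.0854 0.0294 -0.0267 0 0 0 0;0.0854 0.0294 -0.0267 0 0 0 0;0.0854 0.0294 -0.0267 0 0 0 0;0.0854 0.0294 -0.0267 0 0 0 0'
python3 -m crank '0.0854 0.0294 -0.0267 0 0 0 0;0.0854 0.0294 -0.0267 0 0 0 0;0.0854 0.0294 -0.0267 0 0 0 0;0.0854 0.0294 -0.0267 0 0 0 0;0.0854 0.0294 -0.0267 0 0 0 0;0.0854 0.0294 -0.0267 0 0 0 0;0.0854 0.0294 -0.0267 0 0 0 0;0.0854 0.0294 -0.0267 0 0 0 0'
python3 d.py 0.634 0.311 0.2 154.6
```

```text
clock: 0.82
position: [0.3865, -0.2726, 0.2503]
tool_rot: [3.141, 0.0, 0.434]
force: [1.2, 1.2, 1.0]
grip_width: 0.0855
finger_force: 0.0
clock: 1.48
position: [0.5103, 0.0201, 0.2503]
tool_rot: [3.142, 0.0, 0.434]
force: [0.1, -0.9, 0.3]
grip_width: 0.0854
finger_force: 0.0
shift mm [ 234.5 -212.    50.3] turn [-0.0000e+00  1.0000e-02 -1.2976e+02] clock 1.4833 pos [0.5103 0.0201 0.2503] [180.     0.    24.84] F [ 0.12 -0.87  0.32] w 0.0854
```

```bash
python3 -m crank '0.0854 0.0293 -0.0265 0 0 0 0;0.0854 0.0293 -0.0265 0 0 0 0;0.0854 0.0293 -0.0265 0 0 0 0;0.0854 0.0293 -0.0265 0 0 0 0;0.0854 0.0293 -0.0265 0 0 0 0;0.0854 0.0293 -0.0265 0 0 0 0;0.0854 0.0293 -0.0265 0 0 0 0;0.0854 0.0293 -0.0265 0 0 0 0'
python3 -m crank '0.0854 0 0 0.006 0 0 -7;0.0854 0 0 0.006 0 0 -7;0.0854 0 0 0.006 0 0 -7;0.0854 0 0 0.006 0 0 -7;0.0854 0 0 0.006 0 0 -7;0.0854 0 0 0.006 0 0 -7;0.0854 0 0 0.006 0 0 -7;0.0854 0 0 0.006 0 0 -7'
python3 -m crank '0.0854 0 0 0.006 0 0 -7;0.0854 0 0 0.006 0 0 -7;0.0854 0 0 0.006 0 0 -7;0.0854 0 0 0.006 0 0 -7;0.0854 0 0 0.006 0 0 -7;0.0854 0 0 0.006 0 0 -7;0.0854 0 0 0.006 0 0 -7;0.0854 0 0 0.006 0 0 -7'
python3 -m crank '0.0854 0 0 0 0 0 -6;0.0854 0 0 0 0 0 -6;0.0854 0 0 0 0 0 -5.7;0.0854 0 0 0 0 0 0;0.0854 0 0 0 0 0 0;0.0854 0 0 0 0 0 0;0.0854 0 0 0 0 0 0;0.0854 0 0 0 0 0 0'
cat > look.py <<'E'
import sys
from h import *
f=cam('wrist'); save(f,sys.argv[1]); print(f['o'],f['f'],f['cx'],f['cy'])
hsv=cv2.cvtColor(f['pixels'],cv2.COLOR_RGB2HSV)
m=cv2.inRange(hsv,(18,120,80),(35,255,255))
cs=cv2.findContours(m,cv2.RETR_EXTERNAL,cv2.CHAIN_APPROX_NONE)[0]
for c in cs:
    if cv2.contourArea(c)<300: continue
    r=cv2.minAreaRect(c); w=np.array([ray(f,*q,.022)[:2] for q in cv2.boxPoints(r)]); e=[w[1]-w[0],w[2]-w[1]]; L=max(e,key=np.linalg.norm)
    print(np.round(r[0],1),w.mean(0).round(4),[round(float(np.linalg.norm(q)),4) for q in e],np.degrees(np.arctan2(L[1],L[0])).round(1))
E
python3 look.py w1.png; python3 d.py 0.634 0.311 0.15 154.6
```

```text
clock: 2.15
position: [0.6339, 0.3109, 0.25]
tool_rot: [3.141, 0.0, 0.434]
force: [0.3, -0.6, 0.6]
grip_width: 0.0855
finger_force: 0.0
clock: 2.82
position: [0.6335, 0.309, 0.2017]
tool_rot: [-3.141, 0.0, 1.417]
force: [-0.5, -1.1, 0.6]
grip_width: 0.0853
finger_force: 0.0
clock: 3.48
position: [0.6335, 0.3089, 0.1537]
tool_rot: [-3.141, -0.0, 2.394]
force: [0.4, -0.4, -0.1]
grip_width: 0.0859
finger_force: 0.0
clock: 4.15
position: [0.6336, 0.3092, 0.1544]
tool_rot: [-3.142, 0.0, 2.696]
force: [-0.0, -0.2, 0.3]
grip_width: 0.0857
finger_force: 0.0
[0.56056224 0.34325136 0.27646936] 306.5468866131725 321.0215499865913 204.1685453304998
[326.5 192.5] [0.6287 0.3156] [0.0381, 0.0314] 64.5
shift mm [0.4 1.8 4.4] turn [ 0.    0.01 -0.11] clock 4.2 pos [0.6336 0.3092 0.1544] [1.8000e+02 1.0000e-02 1.5449e+02] F [ 0.46 -0.83 -0.16] w 0.0852
```

View pics/w1.png

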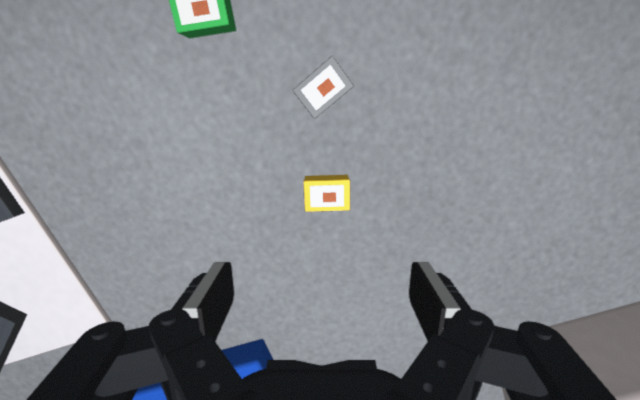

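The wrist view shows the yellow block's top centred near (327,196) with its dark far side above it. It is upright and parallel to the image axes, with the fingers at the bottom.

```bash
python3 - <<'E'
from h import *
f=cam('wrist'); hsv=cv2.cvtColor(f['pixels'],cv2.COLOR_RGB2HSV)
m=cv2.inRange(hsv,(18,120,190),(35,255,255)); m[:150]=0;m[240:]=0
x,y,w,h=cv2.boundingRect(m); print(x,y,w,h, hsv[178,327],hsv[208,327])
u,v=x+(w-1)/2,y+(h-1)/2; p=ray(f,u,v,.022); print(p, 'depth',f['depth'][int(v),int(u)], 'z exp',f['o'][2]-.022)
print('sizes',np.linalg.norm(ray(f,x,v,.022)-ray(f,x+w,v,.022)),np.linalg.norm(ray(f,u,y,.022)-ray(f,u,y+h,.022)))
np.set_printoptions(precision=4,suppress=True); print(f['hand_eye'])
E
cat > /dev/null; grep -c . h.py
```

```text
304 180 46 31 [ 23 184 126] [ 28 160 248]
[0.63050304 0.31483642 0.022     ] depth 0.2648736 z exp 0.25448554837704174
sizes 0.039808610534351335 0.028005637881957382
[[-0.0001 -0.95   -0.3124  0.0805]
 [ 1.      0.0002 -0.001  -0.0007]
 [ 0.001  -0.3124  0.95   -0.1221]
 [ 0.      0.      0.      1.    ]]
16
```

```bash
python3 -m crank '0.07 0.0052 0.0038 0.02 0 0 0;0.07 0 0 0.02 0 0 0;0.07 0 0 0.02 0 0 0;0.07 0 0 0.01 0 0 0;0.07 0 0 0 0 0 0;0.07 0 0 0 0 0 0;0.07 0 0 0 0 0 0;0.07 0 0 0 0 0 0'
cat > y.py <<'E'
import sys
from h import *
f=cam('wrist'); save(f,sys.argv[1]); hsv=cv2.cvtColor(f['pixels'],cv2.COLOR_RGB2HSV)
z=float(sys.argv[2]) if len(sys.argv)>2 else .022
m=cv2.inRange(hsv,(18,120,190),(35,255,255))
c=max(cv2.findContours(m,cv2.RETR_EXTERNAL,cv2.CHAIN_APPROX_NONE)[0],key=cv2.contourArea)
r=cv2.minAreaRect(c); w=np.array([ray(f,*q,z) for q in cv2.boxPoints(r)])
s=telemetry.observe(); R=Ro.from_euler('xyz',s['tool_rot']).inv(); e=[w[1]-w[0],w[2]-w[1]]; L=max(e,key=np.linalg.norm)
print(r,'world',w.mean(0).round(4),'tool mm',(R.apply(w.mean(0)-s['position'])*1e3).round(1),[round(float(np.linalg.norm(q)),4) for q in e],'long deg',np.degrees(np.arctan2(L[1],L[0])).round(1),'tcp',s['position'].round(4),np.degrees(s['tool_rot']).round(1))
E
python3 y.py w2.png
```

```text
clock: 4.92
position: [0.631, 0.3151, 0.0857]
tool_rot: [3.14, 0.001, 2.697]
force: [0.3, 0.0, 0.7]
grip_width: 0.0701
finger_force: 0.0
((321.76953125, 231.242919921875), (38.46036148071289, 59.453102111816406), 88.49256896972656) world [0.6305 0.315  0.022 ] tool mm [ 0.4 -0.3 63.5] [0.0382, 0.0274] long deg 66.1 tcp [0.631  0.315  0.0855] [1.799e+02 1.000e-01 1.545e+02]
```

View pics/w2.png

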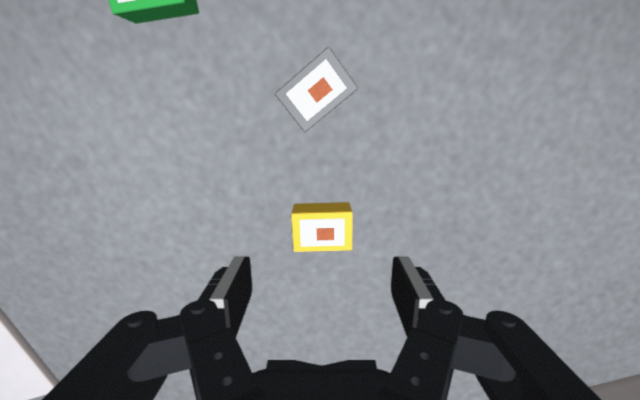

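The block, at (322,231), is centred between the fingers, so I descend and grip.

```bash
python3 -m crank '0.065 0 0 0.02 0 0 -1.2;0.065 0 0 0.02 0 0 0;0.065 0 0 0.0175 0 0 0;0.06 0 0 0 0 0 0;0.02 0 0 0 0 0 0;0.02 0 0 0 0 0 0;0.02 0 0 0 0 0 0;0.02 0 0 0 0 0 0' 25
python3 -m crank '0.02 0 0 0 0 0 0;0.02 0 0 0 0 0 0;0.02 0 0 -0.005 0 0 0;0.02 0 0 -0.02 0 0 0;0.02 0 0 -0.02 0 0 0;0.02 0 0 -0.03 0 0 0;0.02 0 0 -0.03 0 0 0;0.02 0 0 0 0 0 0' 25
python3 y.py w3.png 0.128
```

```text
clock: 5.63
position: [0.631, 0.315, 0.0279]
tool_rot: [3.141, 0.001, 2.718]
force: [-0.5, 0.0, -0.5]
grip_width: 0.0394
finger_force: 25.6
clock: 6.3
position: [0.6322, 0.3163, 0.1383]
tool_rot: [3.136, 0.004, 2.718]
force: [1.3, 1.1, -0.5]
grip_width: 0.0394
finger_force: 25.7
((321.5, 278.5), (49.0, 83.0), 90.0) world [0.6339 0.315  0.128 ] tool mm [-2.2  0.3  7.6] [0.0398, 0.0278] long deg 65.6 tcp [0.6317 0.3156 0.1355] [179.8   0.2 155.7]
```

View pics/w3.png

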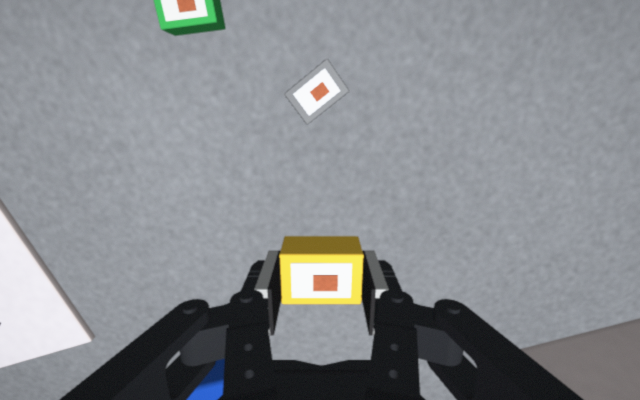

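Yellow is held squarely at (322,270) between the pads. Next I carry it over the pocket.

```bash
python3 d.py 0.503 -0.151 0.16 28.8
```

```text
shift mm [ -74.5 -478.2  -26.1] turn [  0.31  -0.15 126.94] clock 6.35 pos [0.6317 0.3156 0.1355] [1.7978e+02 1.7000e-01 1.5574e+02] F [-0.01 -0.17 -0.35] w 0.0391
```

```bash
python3 -m crank '0.02 -0.005 -0.03 -0.003 0 0 0;0.02 -0.005 -0.03 -0.003 0 0 0;0.02 -0.005 -0.03 -0.003 0 0 0;0.02 -0.005 -0.03 -0.003 0 0 0;0.02 -0.005 -0.03 -0.003 0 0 0;0.02 -0.005 -0.03 -0.003 0 0 0;0.02 -0.005 -0.03 -0.003 0 0 0;0.02 -0.005 -0.03 -0.003 0 0 0'
python3 -m crank '0.02 -0.005 -0.03 0 0 0 0;0.02 -0.005 -0.03 0 0 0 0;0.02 -0.005 -0.03 0 0 0 0;0.02 -0.005 -0.03 0 0 0 0;0.02 -0.005 -0.03 0 0 0 0;0.02 -0.005 -0.03 0 0 0 0;0.02 -0.005 -0.03 0 0 0 0;0.02 -0.005 -0.028 0 0 0 0'
python3 -m crank '0.02 0 0 0 0 0 5;0.02 0 0 0 0 0 6;0.02 0 0 0 0 0 7;0.02 0 0 0 0 0 7;0.02 0 0 0 0 0 7;0.02 0 0 0 0 0 7;0.02 0 0 0 0 0 7;0.02 0 0 0 0 0 7'
python3 -m crank '0.02 0 0 0 0 0 7;0.02 0 0 0 0 0 7;0.02 0 0 0 0 0 7;0.02 0 0 0 0 0 7;0.02 0 0 0 0 0 7;0.02 0 0 0 0 0 7;0.02 0 0 0 0 0 7;0.02 0 0 0 0 0 7'
python3 -m crank '0.02 0 0 0 0 0 7;0.02 0 0 0 0 0 5;0.02 0 0 0 0 0 4;0.02 0 0 0 0 0 2;0.02 0 0 0 0 0 0;0.02 0 0 0 0 0 0;0.02 0 0 0 0 0 0;0.02 0 0 0 0 0 0'
python3 d.py 0.503 -0.151 0.16 28.8
python3 y.py w4.png 0.153
```

```text
clock: 7.02
position: [0.5676, 0.078, 0.1556]
tool_rot: [-3.141, -0.0, 2.718]
force: [0.5, -0.5, 0.8]
grip_width: 0.0398
finger_force: 25.7
clock: 7.68
position: [0.5061, -0.1556, 0.1555]
tool_rot: [-3.141, -0.001, 2.718]
force: [-0.0, 0.2, -0.1]
grip_width: 0.0392
finger_force: 25.7
clock: 8.35
position: [0.5069, -0.1539, 0.1555]
tool_rot: [-3.141, -0.0, 1.787]
force: [-1.0, 1.2, -0.2]
grip_width: 0.0393
finger_force: 25.6
clock: 9.02
position: [0.5069, -0.1539, 0.1556]
tool_rot: [-3.141, 0.0, 0.81]
force: [0.3, -0.0, 0.1]
grip_width: 0.0394
finger_force: 25.6
clock: 9.68
position: [0.507, -0.154, 0.1557]
tool_rot: [-3.141, 0.0, 0.503]
force: [0.6, -0.4, -0.4]
grip_width: 0.0394
finger_force: 25.6
shift mm [-2.1 -4.6 -4.3] turn [-0.01  0.01  0.01] clock 9.6833 pos [ 0.507  -0.154   0.1557] [-1.7999e+02  1.0000e-02  2.8810e+01] F [ 0.55 -0.4  -0.39] w 0.0394
((321.0, 278.5), (49.0, 82.0), 90.0) world [ 0.5082 -0.1534  0.153 ] tool mm [1.2 0.  2.7] [0.0371, 0.0261] long deg -61.2 tcp [ 0.507  -0.154   0.1557] [-180.     0.    28.8]
```

View pics/w4.png

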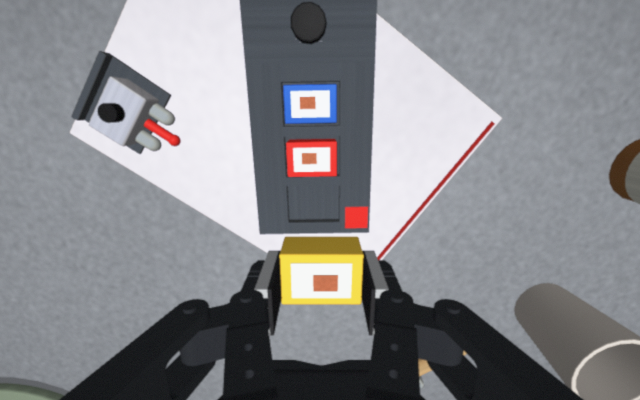

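The wrist view shows the tray with the empty pocket near (313,204), its red patch at (356,217), red at (312,158), blue at (310,103) and the cap at (308,22). The stop noses are at (160,128), and yellow is held below.

```bash
cat > p.py <<'E'
from h import *
f=cam('wrist'); hsv=cv2.cvtColor(f['pixels'],cv2.COLOR_RGB2HSV); s=telemetry.observe()
R=Ro.from_euler('xyz',s['tool_rot']).inv()
red=cv2.inRange(hsv,(0,180,180),(4,255,255))|cv2.inRange(hsv,(173,180,180),(180,255,255))
blu=cv2.inRange(hsv,(100,150,150),(125,255,255))
def rects(m,lo,box):
    q=np.zeros_like(m); x0,x1,y0,y1=box; q[y0:y1,x0:x1]=m[y0:y1,x0:x1]
    return sorted([cv2.minAreaRect(c) for c in cv2.findContours(q,cv2.RETR_EXTERNAL,cv2.CHAIN_APPROX_NONE)[0] if cv2.contourArea(c)>lo],key=lambda r:r[0][1])
P={}
rr=rects(red,150,(230,400,60,240)); bb=rects(blu,150,(230,400,60,240))
for n,r,z in (('blue',bb[0],.036),('red',rr[0],.036),('patch',rr[-1],.022)):
    w=np.array([ray(f,*q,z) for q in cv2.boxPoints(r)]); P[n]=w.mean(0)
    print(n,np.round(r[0],1),P[n].round(4),[round(float(np.linalg.norm(w[i+1]-w[i])),4) for i in(0,1)])
d=P['blue']-P['red']; yaw=np.arctan2(d[1],d[0]); print('spacing',np.linalg.norm(d),'yaw from blocks',np.degrees(yaw))
for yaw in (yaw,np.radians(28.8)):
    M=Ro.from_euler('z',yaw)
    p=P['patch']+M.apply([.013,.038,0]); p[2]=0
    q=P['red']+M.apply([-.042,0,0])
    print('pocket2 by patch',p.round(4),'by red',q.round(4), 'tool mm', [ (R.apply(k-s['position'])[:2]*1e3).round(1) for k in(p,q)])
# tray side edges in tool frame: dark region columns at rows
for v in (60,130,200):
    row=hsv[v,:,2].astype(int); c=np.where(row<120)[0]; c=c[(c>230)&(c<400)]
    a,b=ray(f,c.min(),v,.022),ray(f,c.max(),v,.022); print(v,c.min(),c.max(),a.round(4),b.round(4),np.linalg.norm(a-b))
E
python3 p.py
```

```text
blue [309.8 103.3] [ 0.5723 -0.1088  0.036 ] [0.0392, 0.0276]
red [311.  158.5] [ 0.5362 -0.1291  0.036 ] [0.0382, 0.0274]
patch [355.5 217. ] [ 0.507  -0.1893  0.022 ] [0.0185, 0.019]
spacing 0.04147441328809016 yaw from blocks 29.356539009490316
pocket2 by patch [ 0.4997 -0.1498  0.    ] by red [ 0.4996 -0.1497  0.036 ] tool mm [array([-4.4, -7.2]), array([-4.5, -7.3])]
pocket2 by patch [ 0.5001 -0.1497  0.    ] by red [ 0.4994 -0.1494  0.036 ] tool mm [array([-4.1, -7.1]), array([-4.5, -7.7])]
60 245 373 [ 0.5762 -0.0503  0.022 ] [ 0.6231 -0.1356  0.022 ] 0.09738405770635306
130 251 371 [ 0.5311 -0.076   0.022 ] [ 0.5781 -0.1616  0.022 ] 0.09762544332141003
200 257 368 [ 0.4793 -0.1056  0.022 ] [ 0.526  -0.1907  0.022 ] 0.09702817953632337
```

```bash
python3 -m crank '0.02 -0.0039 -0.0072 0.02 0 0 -0.7;0.02 0 0 0.03 0 0 0;0.02 0 0 0.025 0 0 0;0.02 0 0 0.01 0 0 0;0.02 0 0 0 0 0 0;0.02 0 0 0 0 0 0;0.02 0 0 0 0 0 0;0.02 0 0 0 0 0 0'
python3 d.py 0.4997 -0.1497 0.07 29.5; python3 y.py w5.png 0.065
```

```text
clock: 10.45
position: [0.501, -0.1497, 0.0721]
tool_rot: [3.14, -0.001, 0.514]
force: [0.1, 0.1, 0.3]
grip_width: 0.0392
finger_force: 25.7
shift mm [-1.1 -0.7  2.1] turn [ 0.08 -0.08 -0.06] clock 10.45 pos [ 0.501  -0.1497  0.0721] [ 1.7992e+02 -8.0000e-02  2.9440e+01] F [0.08 0.12 0.3 ] w 0.0392
((321.0, 278.5), (49.0, 82.0), 90.0) world [ 0.4997 -0.1505  0.065 ] tool mm [-1.4  0.1  7. ] [0.0384, 0.027] long deg -60.7 tcp [ 0.5009 -0.1497  0.072 ] [ 1.799e+02 -1.000e-01  2.940e+01]
```

View pics/w5.png

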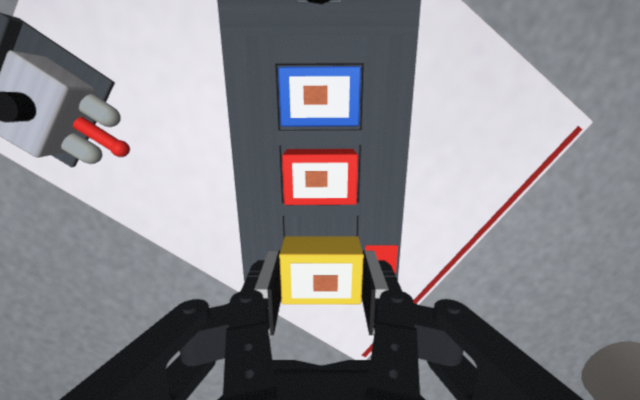

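The block hovers over the pocket, with red at (320,178) and blue at (319,97) just ahead, in line with it.

Run:
```python
from h import *
f=cam('wrist'); hsv=cv2.cvtColor(f['pixels'],cv2.COLOR_RGB2HSV); s=telemetry.observe(); R=Ro.from_euler('xyz',s['tool_rot']).inv()
for n,m,k in (('red',cv2.inRange(hsv,(0,180,205),(4,255,255))|cv2.inRange(hsv,(174,180,205),(180,255,255)),2),('blue',cv2.inRange(hsv,(100,150,190),(125,255,255)),1)):
    m[:55]=0;m[208:]=0;m[:,:270]=0;m[:,370:]=0
    r=cv2.minAreaRect(cv2.findNonZero(m)); w=np.array([ray(f,*q,.036) for q in cv2.boxPoints(r)])
    e=[w[1]-w[0],w[2]-w[1]];L=max(e,key=np.linalg.norm)
    print(n,np.round(r[0],1),[round(float(np.linalg.norm(q)),4) for q in e],np.degrees(np.arctan2(L[1],L[0])),'implied pocket2 in tool mm',(R.apply(w.mean(0)-s['position'])*1e3).round(1)-[42*(3-k),0,0])
```

```text
red [319.5 178.5] [0.0376, 0.0266] -60.58843708757118 implied pocket2 in tool mm [-0.9 -0.6 35.8]
blue [319.   95.5] [0.0379, 0.0262] -60.544979153888356 implied pocket2 in tool mm [-1.5 -0.8 35.9]
```

```bash
python3 -m crank '0.02 -0.0004 -0.0008 0.006 0 0 0;0.02 0 0 0.008 0 0 0;0.02 0 0 0.006 0 0 0;0.02 0 0 0.004 0 0 0;0.02 0 0 0.003 0 0 0;0.02 0 0 0.002 0 0 0;0.02 0 0 0 0 0 0;0.02 0 0 0 0 0 0'
python3 d.py 0.4997 -0.1497 0.042 29.5
```

```text
clock: 11.22
position: [0.4995, -0.1489, 0.0417]
tool_rot: [-3.142, 0.0, 0.514]
force: [0.0, 0.9, -0.7]
grip_width: 0.0394
finger_force: 26.0
shift mm [-0.2  0.7 -0.3] turn [-0.    0.   -0.04] clock 11.2167 pos [ 0.4995 -0.1489  0.0417] [-180.      0.     29.46] F [ 0.01  0.89 -0.7 ] w 0.0394
```

```bash
python3 -m crank '0.046 0 0 0 0 0 0;0.052 0 0 0 0 0 0;0.06 0 0 0 0 0 0;0.06 0 0 0 0 0 0;0.06 0 0 0 0 0 0;0.06 0 0 -0.01 0 0 0;0.06 0 0 -0.02 0 0 0;0.06 0 0 -0.03 0 0 0'
python3 -m crank '0.06 0 0 -0.03 0 0 0;0.06 0 0 -0.03 0 0 0;0.03 0 0 0 0 0 0;0 0 0 0 0 0 0;0 0 0 0 0 0 0;0 0 0 0 0 0 0;0 0 0 0 0 0 0;0 0 0 0 0 0 0'
python3 y.py w6.png 0.036; python3 p.py
```

```text
clock: 11.88
position: [0.4984, -0.1486, 0.1015]
tool_rot: [-3.139, 0.002, 0.514]
force: [-0.4, -0.4, 0.3]
grip_width: 0.0599
finger_force: 0.0
clock: 12.55
position: [0.4992, -0.1488, 0.1611]
tool_rot: [-3.141, 0.001, 0.514]
force: [-0.2, 0.5, -0.4]
grip_width: -0.0002
finger_force: 0.0
((322.0, 203.0), (30.0, 46.0), 90.0) world [ 0.4985 -0.1503  0.036 ] tool mm [ -1.3   1.  125.2] [0.0384, 0.0267] long deg -60.6 tcp [ 0.4993 -0.1488  0.1612] [-179.9    0.    29.5]
blue [322.  97.] [ 0.5723 -0.1085  0.036 ] [0.0389, 0.0273]
red [322. 152.] [ 0.536  -0.1291  0.036 ] [0.0379, 0.0273]
patch [364.5 210.5] [ 0.5074 -0.1895  0.022 ] [0.0188, 0.0182]
spacing 0.04173710021638908 yaw from blocks 29.513777940772403
pocket2 by patch [ 0.5  -0.15  0.  ] by red [ 0.4995 -0.1498  0.036 ] tool mm [array([0.1, 1.4]), array([-0.3,  1. ])]
pocket2 by patch [ 0.5005 -0.1499  0.    ] by red [ 0.4992 -0.1493  0.036 ] tool mm [array([0.6, 1.6]), array([-0.3,  0.5])]
60 259 385 [ 0.5724 -0.0523  0.022 ] [ 0.6205 -0.1376  0.022 ] 0.09790709367116855
130 264 381 [ 0.5266 -0.0791  0.022 ] [ 0.5744 -0.1638  0.022 ] 0.0972281272622862
200 268 377 [ 0.4735 -0.1091  0.022 ] [ 0.5214 -0.1939  0.022 ] 0.09734060365022168
```

View pics/w6.png

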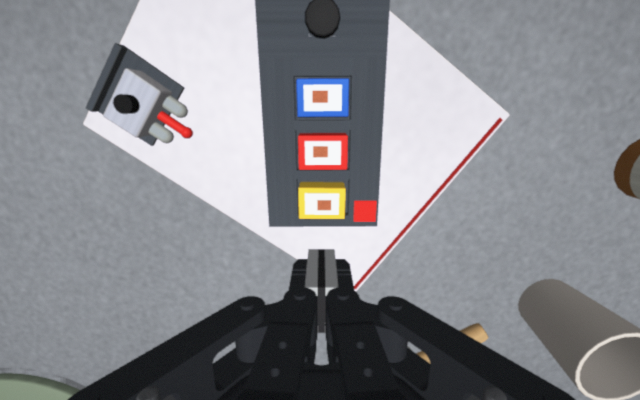

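The yellow block now lies at (322,203), flush in the pocket and in line with red at (322,152) and blue at (322,97). The gripper is clear, the rod tip is near (190,133), and the noses end near (187,108) and (172,138). I take a closer crop of the stop.

Run:
```python
import cv2
a=cv2.imread('pics/w6.png')[30:170,80:230]; cv2.imwrite('pics/c6.png',cv2.resize(a,None,fx=4,fy=4,interpolation=cv2.INTER_CUBIC))
```

```text
(no output)
```

View pics/c6.png

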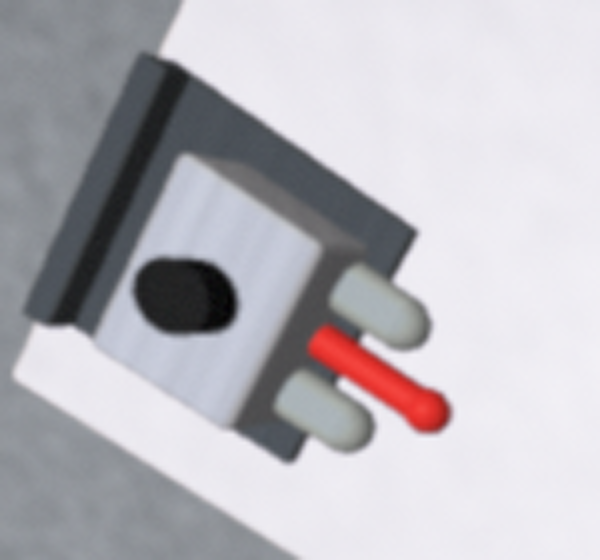

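The crop shows the nose tips at full-image pixels (185.5,113.8) and (170.5,141.3), and the red rod tip at about (190,135).

Run:
```python
from h import *
f=cam('wrist'); s=telemetry.observe(); Rt=Ro.from_euler('xyz',s['tool_rot']).inv()
a=ray(f,185.5,113.8,.0155);b=ray(f,170.5,141.3,.0155);r=ray(f,190,135,.0155)
d=a-b; print('noses',a,b,'dist',np.linalg.norm(d),'yaw',np.degrees(np.arctan2(d[1],d[0])),'rod',r)
e=ray(f,503,120,.008)-ray(f,357,288,.008); print('red line yaw',np.degrees(np.arctan2(e[1],e[0])))
e=ray(f,508,117,.008)-ray(f,390,10,.008); print('edge yaw',np.degrees(np.arctan2(e[1],e[0])))
M=Ro.from_euler('z',29.5,degrees=True); piv=np.array([.5072,-.1894,0])+M.apply([.152,.038,0])
D=Ro.from_euler('z',-6,degrees=True).inv()
print('pivot',piv,'deck coords mm',[(D.apply(k-piv)*1e3).round(1) for k in(a,b,r)])
def ang(p):  # tray yaw when side y=+50 passes p
    q=p-piv; return np.degrees(np.arctan2(q[1],q[0])-(np.pi-np.arcsin(.05/np.hypot(q[0],q[1]))))%360
print('contact tray yaw', [ang(k) for k in(a,b,r)])
c=piv+M.apply([-.152,-.050,0]); print('contact pt',c,'tool mm',(Rt.apply(c-s['position'])*1e3).round(1),'yaw',np.degrees(s['tool_rot'][2]))
```

```text
noses [ 0.50519322 -0.01523624  0.0155    ] [ 0.47751037 -0.01244194  0.0155    ] dist 0.0278235173387617 yaw -5.763905688606119 rod [ 0.49074403 -0.02506355  0.0155    ]
red line yaw -6.123852608947003
edge yaw -97.34921155420723
pivot [ 0.62078197 -0.0814781   0.        ] deck coords mm [array([-121.9,   53.8,   15.5]), array([-149.7,   53.7,   15.5]), array([-135.2,   42.5,   15.5])]
contact tray yaw [np.float64(352.227007503731), np.float64(352.59680378377647), np.float64(357.20221322898607)]
contact pt [ 0.51310908 -0.19984427  0.        ] tool mm [-13.   51.2 161.4] yaw 29.459681642899028
```

```bash
python3 -m crank '0 -0.003 0.025 0 0 0 0;0 -0.004 0.027 0 0 0 0;0 -0.004 0.026 0 0 0 0;0 0 0 0.02 0 0 0;0 0 0 0.03 0 0 0;0 0 0 0.03 0 0 0;0 0 0 0.03 0 0 0;0 0 0 0.01 0 0 0'
python3 -m crank '0 0 0 0.009 0 0 0;0 0 0 0 0 0 0;0 0 0 0 0 0 0;0 0 0 0 0 0 0;0 0 0 0 0 0 0;0 0 -0.002 0 0 0 0;0 0 -0.002 0 0 0 0;0 0 -0.002 0 0 0 0'
python3 d.py 0.513 -0.1998 0.032 29.5
```

```text
clock: 13.37
position: [0.5265, -0.2216, 0.0381]
tool_rot: [-3.138, 0.003, 0.514]
force: [-0.4, 0.7, -0.8]
grip_width: -0.0001
finger_force: 0.0
clock: 14.03
position: [0.5254, -0.2169, 0.0332]
tool_rot: [3.141, -0.0, 0.514]
force: [0.0, 0.6, 0.3]
grip_width: -0.0001
finger_force: 0.0
shift mm [ -2.4 -21.    1.2] turn [ 0.02 -0.02 -0.05] clock 14.0333 pos [ 0.5254 -0.2169  0.0332] [ 1.7998e+02 -2.0000e-02  2.9450e+01] F [0.02 0.64 0.31] w -0.0001
```

```bash
python3 -m crank '0 0 -0.001 0 0 0 0;0 0 -0.001 0 0 0 0;0 0 -0.001 0 0 0 0;0 0 -0.001 0 0 0 0;0 0 -0.001 0 0 0 0;0 0 -0.001 0 0 0 0;0 0 -0.001 0 0 0 0;0 0 -0.001 0 0 0 0'
python3 -m crank '0 -0.0006 -0.0014 0 0 0 0.5;0 -0.0006 -0.0014 0 0 0 0.5;0 -0.0006 -0.0014 0 0 0 0.5;0 -0.0006 -0.0014 0 0 0 0.5;0 -0.0006 -0.0014 0 0 0 0.5;0 -0.0006 -0.0014 0 0 0 0.5;0 -0.0006 -0.0014 0 0 0 0.5;0 -0.0006 -0.0014 0 0 0 0.5'
python3 d.py 0.513 -0.1998 0.032 29.5; python3 m.py | grep patch
```

```text
clock: 14.7
position: [0.5213, -0.21, 0.0328]
tool_rot: [-3.142, 0.0, 0.514]
force: [-0.4, -0.5, 0.6]
grip_width: -0.0001
finger_force: 0.0
clock: 15.37
position: [0.5118, -0.2024, 0.0328]
tool_rot: [3.142, 0.0, 0.443]
force: [0.7, -1.7, -1.1]
grip_width: -0.0002
finger_force: 0.9
shift mm [ 2.2 -1.8  0.8] turn [ 0.   0.  -4.1] clock 15.3667 pos [ 0.5118 -0.2024  0.0328] [180.    0.   25.4] F [ 0.69 -1.69 -1.12] w -0.0002Traceback (most recent call last):
  File "m.py", line 11, in <module>
    blob(yel,(140,200,140,190),.022,'yellow')
    ~~~~^^^^^^^^^^^^^^^^^^^^^^^^^^^^^^^^^^^^^
  File "m.py", line 5, in blob
    p=cv2.findNonZero(m); r=cv2.minAreaRect(p); c=cv2.boxPoints(r)
                            ~~~~~~~~~~~~~~~^^^
cv2.error: OpenCV(4.12.0) /io/opencv/modules/imgproc/src/convhull.cpp:143: error: (-215:Assertion failed) total >= 0 && (depth == CV_32F || depth == CV_32S) in function 'convexHull'
```

```bash
python3 -m crank '0 -0.0009 -0.0021 0 0 0 0.8;0 -0.0009 -0.0021 0 0 0 0.8;0 -0.0009 -0.0021 0 0 0 0.8;0 -0.0009 -0.0021 0 0 0 0.8;0 -0.0009 -0.0021 0 0 0 0.8;0 -0.0009 -0.0021 0 0 0 0.8;0 -0.0009 -0.0021 0 0 0 0.8;0 -0.0009 -0.0021 0 0 0 0.8'
python3 -m crank '0 -0.0009 -0.0021 0 0 0 0.8;0 -0.0009 -0.0021 0 0 0 0.8;0 -0.0009 -0.0021 0 0 0 0.8;0 -0.0009 -0.0021 0 0 0 0.8;0 -0.0009 -0.0021 0 0 0 0.8;0 -0.0009 -0.0021 0 0 0 0.8;0 -0.0009 -0.0021 0 0 0 0.8;0 -0.0009 -0.0021 0 0 0 0.8'
cat > t.py <<'E'
import sys
from h import *
s=telemetry.observe(); f=cam('wrist'); hsv=cv2.cvtColor(f['pixels'],cv2.COLOR_RGB2HSV); R=Ro.from_euler('xyz',s['tool_rot']).inv()
if len(sys.argv)>1: save(f,sys.argv[1])
def c(m,z):
    q=max(cv2.findContours(m,cv2.RETR_EXTERNAL,cv2.CHAIN_APPROX_NONE)[0],key=cv2.contourArea); r=cv2.minAreaRect(q)
    return ray(f,*r[0],z),r
b,rb=c(cv2.inRange(hsv,(100,150,190),(125,255,255)),.036)
piv=np.array([.6208,-.0815,0]); d=(piv-b)[:2]
print('blue',np.round(rb[0],1),b.round(4),'dist',np.linalg.norm(d),'tray yaw',np.degrees(np.arctan2(d[1],d[0])).round(2),'tool yaw',np.degrees(s['tool_rot'][2]).round(2))
y,ry=c(cv2.inRange(hsv,(18,120,190),(35,255,255)),.036); d=(b-y)[:2]
print('yel-blue',np.linalg.norm(d).round(4),'yaw',np.degrees(np.arctan2(d[1],d[0])).round(2))
yw=np.arctan2(d[1],d[0]); u=-np.array([-np.sin(yw),np.cos(yw)]); print('F',s['force'].round(2),'push N',(s['force'][:2]@u).round(2),'clock',s['clock'])
E
python3 t.py w7.png
```

```text
clock: 16.08
position: [0.4987, -0.1895, 0.0328]
tool_rot: [-3.142, 0.0, 0.331]
force: [1.7, -1.4, -0.2]
grip_width: 0.0001
finger_force: 0.9
clock: 16.75
position: [0.4871, -0.1754, 0.0328]
tool_rot: [-3.142, -0.0, 0.219]
force: [1.8, -0.9, 0.1]
grip_width: 0.0001
finger_force: 0.8
blue [144.5  56.7] [ 0.5661 -0.0944  0.036 ] dist 0.05620073032119829 tray yaw 13.25 tool yaw 12.57
yel-blue 0.0841 yaw 12.31
F [ 1.77 -0.88  0.12] push N 1.24 clock 16.75
```

View pics/w7.png

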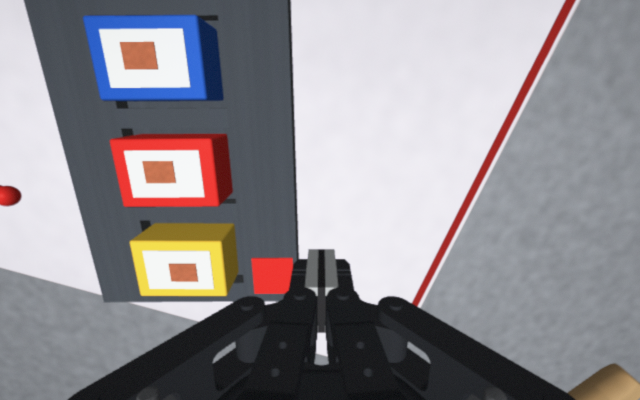

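The tray is swinging with the finger beside the red patch at (272,275), all three blocks are seated, and the rod tip is visible at (8,196).

```bash
python3 -m crank '0 -0.0009 -0.0021 0 0 0 0.8;0 -0.0009 -0.0021 0 0 0 0.8;0 -0.0009 -0.0021 0 0 0 0.8;0 -0.0009 -0.0021 0 0 0 0.8;0 -0.0009 -0.0021 0 0 0 0.8;0 -0.0009 -0.0021 0 0 0 0.8;0 -0.0009 -0.0021 0 0 0 0.8;0 -0.0009 -0.0021 0 0 0 0.8'
python3 -m crank '0 -0.0007 -0.0016 0 0 0 0.6;0 -0.0007 -0.0016 0 0 0 0.6;0 -0.0007 -0.0016 0 0 0 0.6;0 -0.0007 -0.0016 0 0 0 0.6;0 -0.0007 -0.0016 0 0 0 0.6;0 -0.0006 -0.0014 0 0 0 0.5;0 -0.0005 -0.001 0 0 0 0.4;0 -0.0003 -0.0008 0 0 0 0.3'
python3 -m crank '0 -0.0003 -0.0008 0 0 0 0.3;0 -0.0003 -0.0008 0 0 0 0.3;0 -0.0003 -0.0008 0 0 0 0.3;0 -0.0003 -0.0008 0 0 0 0.3;0 -0.0003 -0.0008 0 0 0 0.3;0 -0.0003 -0.0008 0 0 0 0.3;0 -0.0003 -0.0008 0 0 0 0.3;0 -0.0003 -0.0008 0 0 0 0.3'
python3 t.py
```

```text
clock: 17.47
position: [0.4772, -0.1601, 0.0328]
tool_rot: [3.142, -0.0, 0.108]
force: [1.0, -1.9, 0.9]
grip_width: -0.0002
finger_force: 1.1
clock: 18.13
position: [0.4714, -0.1494, 0.0328]
tool_rot: [3.142, 0.0, 0.035]
force: [2.5, -1.7, 1.1]
grip_width: 0.0001
finger_force: 1.2
clock: 18.8
position: [0.4689, -0.1431, 0.0328]
tool_rot: [3.142, 0.0, -0.007]
force: [-0.4, -2.1, 1.4]
grip_width: -0.0001
finger_force: 1.6
blue [144.   55.8] [ 0.5643 -0.082   0.036 ] dist 0.05647384166362101 tray yaw 0.46 tool yaw -0.38
yel-blue 0.0838 yaw -0.52
F [-0.44 -2.1   1.35] push N 2.11 clock 18.8
```

```bash
python3 -m crank '0 -0.0003 -0.0007 0 0 0 0.25;0 -0.0003 -0.0007 0 0 0 0.25;0 -0.0003 -0.0007 0 0 0 0.25;0 -0.0003 -0.0007 0 0 0 0.25;0 -0.0003 -0.0007 0 0 0 0.25;0 -0.0003 -0.0007 0 0 0 0.25;0 -0.0003 -0.0007 0 0 0 0.25;0 -0.0003 -0.0007 0 0 0 0.25'
python3 -m crank '0 -0.0002 -0.0005 0 0 0 0.2;0 -0.0002 -0.0005 0 0 0 0.2;0 -0.0002 -0.0005 0 0 0 0.2;0 -0.0002 -0.0005 0 0 0 0.2;0 -0.0002 -0.0005 0 0 0 0.2;0 -0.0002 -0.0005 0 0 0 0.2;0 -0.0002 -0.0005 0 0 0 0.2;0 -0.0002 -0.0005 0 0 0 0.2'
python3 t.py
```

```text
clock: 19.52
position: [0.4667, -0.1374, 0.0328]
tool_rot: [-3.142, 0.0, -0.041]
force: [-0.2, -3.1, 1.6]
grip_width: 0.0
finger_force: 1.5
clock: 20.18
position: [0.4653, -0.1334, 0.0328]
tool_rot: [3.142, 0.0, -0.069]
force: [0.1, -3.3, 1.5]
grip_width: 0.0002
finger_force: 2.0
blue [146.5  55.5] [ 0.5645 -0.0793  0.036 ] dist 0.05639204826434132 tray yaw -2.22 tool yaw -3.97
yel-blue 0.0839 yaw -4.71
F [ 0.12 -3.34  1.54] push N 3.32 clock 20.1833
```

```bash
python3 -m crank '0 -0.0001 -0.0003 0 0 0 0.1;0 -0.0001 -0.0003 0 0 0 0.1;0 -0.0001 -0.0003 0 0 0 0.1;0 -0.0001 -0.0003 0 0 0 0.1;0 -0.0001 -0.0003 0 0 0 0.1;0 -0.0001 -0.0003 0 0 0 0.1;0 -0.0001 -0.0003 0 0 0 0.1;0 -0.0001 -0.0003 0 0 0 0.1'
python3 -m crank '0 -0.0001 -0.0003 0 0 0 0.1;0 -0.0001 -0.0003 0 0 0 0.1;0 -0.0001 -0.0003 0 0 0 0.1;0 -0.0001 -0.0003 0 0 0 0.1;0 -0.0001 -0.0003 0 0 0 0.1;0 -0.0001 -0.0003 0 0 0 0.1;0 -0.0001 -0.0003 0 0 0 0.1;0 -0.0001 -0.0003 0 0 0 0.1'
python3 t.py
```

```text
clock: 20.9
position: [0.4646, -0.131, 0.0328]
tool_rot: [3.142, 0.0, -0.083]
force: [-1.9, -4.8, 0.9]
grip_width: -0.0
finger_force: 2.2
clock: 21.57
position: [0.4641, -0.1285, 0.0328]
tool_rot: [-3.142, 0.0, -0.097]
force: [-1.9, -4.9, 0.7]
grip_width: 0.0004
finger_force: 2.3
blue [148.8  55.3] [ 0.5648 -0.0779  0.036 ] dist 0.05614000137538829 tray yaw -3.63 tool yaw -5.56
yel-blue 0.0838 yaw -6.68
F [-1.86 -4.89  0.71] push N 5.08 clock 21.5667
```

```bash
python3 -m crank '0 -0.0001 -0.0002 0 0 0 0.08;0 -0.0001 -0.0002 0 0 0 0.08;0 -0.0001 -0.0002 0 0 0 0.08;0 -0.0001 -0.0002 0 0 0 0.08;0 -0.0001 -0.0002 0 0 0 0.08;0 -0.0001 -0.0002 0 0 0 0.08;0 -0.0001 -0.0002 0 0 0 0.08;0 -0.0001 -0.0002 0 0 0 0.08'
python3 t.py
```

```text
clock: 22.28
position: [0.4636, -0.1268, 0.0328]
tool_rot: [-3.142, -0.0, -0.108]
force: [-0.5, -3.7, 0.6]
grip_width: 0.0
finger_force: 2.0
blue [148.3  55.2] [ 0.5649 -0.0773  0.036 ] dist 0.05610428547058424 tray yaw -4.34 tool yaw -6.2
yel-blue 0.0838 yaw -7.35
F [-0.52 -3.73  0.63] push N 3.77 clock 22.2833
```

```bash
python3 -m crank '0 -0.0001 -0.0002 0 0 0 0.08;0 -0.0001 -0.0002 0 0 0 0.08;0 -0.0001 -0.0002 0 0 0 0.08;0 -0.0001 -0.0002 0 0 0 0.08;0 -0.0001 -0.0002 0 0 0 0.08;0 -0.0001 -0.0002 0 0 0 0.08;0 -0.0001 -0.0002 0 0 0 0.08;0 -0.0001 -0.0002 0 0 0 0.08'
python3 t.py
```

```text
clock: 23.0
position: [0.4629, -0.1251, 0.0328]
tool_rot: [-3.142, -0.0, -0.119]
force: [-1.5, -4.8, 1.0]
grip_width: -0.0
finger_force: 2.0
blue [149.   54.5] [ 0.5649 -0.077   0.036 ] dist 0.056054881994939056 tray yaw -4.56 tool yaw -6.84
yel-blue 0.084 yaw -8.18
F [-1.51 -4.82  1.01] push N 4.99 clock 23.0
```

```bash
python3 -m crank '0 -0.0001 -0.0002 0 0 0 0.08;0 -0.0001 -0.0002 0 0 0 0.08;0 -0.0001 -0.0002 0 0 0 0.08;0 -0.0001 -0.0002 0 0 0 0.08;0 -0.0001 -0.0002 0 0 0 0.08;0 -0.0001 -0.0002 0 0 0 0.08;0 -0.0001 -0.0002 0 0 0 0.08;0 -0.0001 -0.0002 0 0 0 0.08'
python3 t.py w8.png
```

```text
clock: 23.72
position: [0.4623, -0.1234, 0.0328]
tool_rot: [-3.142, -0.0, -0.13]
force: [-0.1, -3.4, 0.6]
grip_width: 0.0003
finger_force: 2.0
blue [149.   54.5] [ 0.5649 -0.0765  0.036 ] dist 0.05616676221108939 tray yaw -5.15 tool yaw -7.47
yel-blue 0.084 yaw -8.81
F [-0.07 -3.38  0.55] push N 3.35 clock 23.7167
```

```bash
python3 -m crank '0 -0.0001 -0.0002 0 0 0 0.08;0 -0.0001 -0.0002 0 0 0 0.08;0 -0.0001 -0.0002 0 0 0 0.08;0 -0.0001 -0.0002 0 0 0 0.08;0 -0.0001 -0.0002 0 0 0 0.08;0 -0.0001 -0.0002 0 0 0 0.08;0 -0.0001 -0.0002 0 0 0 0.08;0 -0.0001 -0.0002 0 0 0 0.08'
python3 t.py w9.png
```

```text
clock: 24.43
position: [0.4619, -0.122, 0.0328]
tool_rot: [3.141, -0.0, -0.142]
force: [0.8, -6.3, -0.2]
grip_width: -0.0003
finger_force: 3.0
blue [148.7  55.5] [ 0.5647 -0.076   0.036 ] dist 0.05641314704783531 tray yaw -5.6 tool yaw -8.13
yel-blue 0.084 yaw -9.22
F [ 0.8  -6.3  -0.21] push N 6.09 clock 24.4333
```

View pics/w9.png

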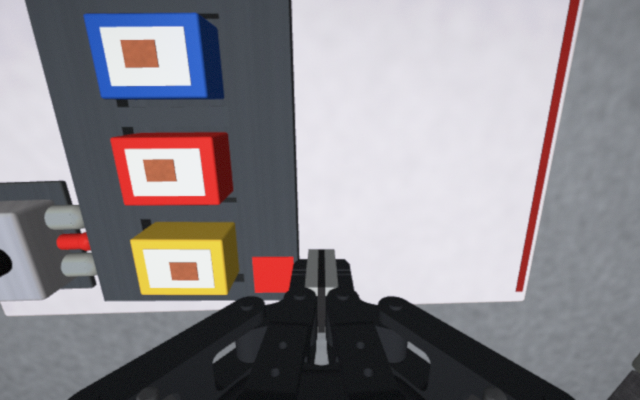

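The picture shows the tray side bearing on both noses, at (80,217) and (88,264), with the rod in. I now lean on it in small steps.

```bash
python3 -m crank '0 0 -0.0001 0 0 0 0;0 0 -0.0001 0 0 0 0;0 0 0 0 0 0 0;0 0 -0.0001 0 0 0 0;0 0 -0.0001 0 0 0 0;0 0 0 0 0 0 0;0 0 0 0 0 0 0;0 0 0 0 0 0 0'
python3 - <<'E'
from h import *
s=telemetry.observe(); print(s['force'],s['moment'],s['finger_force'],s['position'])
E
```

```text
clock: 25.15
position: [0.4618, -0.1219, 0.0328]
tool_rot: [3.141, -0.0, -0.142]
force: [0.3, -7.6, 0.9]
grip_width: 0.0
finger_force: 3.5
[ 0.31505111 -7.59490598  0.90400055] [-1.6122526  -0.1547855  -0.05037326] 3.4529580920934677 [ 0.46181539 -0.1218591   0.03283498]
```

```bash
python3 -m crank '0 0 -0.0002 0 0 0 0;0 0 -0.0002 0 0 0 0;0 0 -0.0002 0 0 0 0;0 0 -0.0001 0 0 0 0;0 0 0 0 0 0 0;0 0 0 0 0 0 0;0 0 0 0 0 0 0;0 0 0 0 0 0 0'
python3 - <<'E'
from h import *
s=telemetry.observe(); print(s['force'],s['moment'],s['finger_force'],s['position'])
E
```

```text
clock: 25.82
position: [0.4618, -0.1216, 0.0328]
tool_rot: [3.141, -0.0, -0.143]
force: [0.4, -9.6, -0.2]
grip_width: 0.0
finger_force: 4.8
[ 0.38438861 -9.627325   -0.20029261] [-2.27158397 -0.07267135 -0.09954262] 4.786751735955477 [ 0.46181187 -0.12157226  0.03283379]
```

```bash
python3 -m crank '0 0 -0.0002 0 0 0 0;0 0 -0.0002 0 0 0 0;0 0 -0.0002 0 0 0 0;0 0 -0.0001 0 0 0 0;0 0 0 0 0 0 0;0 0 0 0 0 0 0;0 0 0 0 0 0 0;0 0 0 0 0 0 0'
python3 -m crank '0 0 0 0 0 0 0;0 0 0 0 0 0 0;0 0 0 0 0 0 0;0 0 0 0 0 0 0;0 0 0 0 0 0 0;0 0 0 0 0 0 0;0 0 0 0 0 0 0;0 0 0 0 0 0 0'
python3 -m crank '0 0 0 0 0 0 0;0 0 0 0 0 0 0;0 0 0 0 0 0 0;0 0 0 0 0 0 0;0 0 0 0 0 0 0;0 0 0 0 0 0 0;0 0 0 0 0 0 0;0 0 0 0 0 0 0'
python3 t.py
```

```text
clock: 26.48
position: [0.4618, -0.1213, 0.0328]
tool_rot: [3.14, -0.0, -0.143]
force: [-0.2, -13.5, -0.2]
grip_width: -0.0
finger_force: 6.2
clock: 27.15
position: [0.4618, -0.1213, 0.0328]
tool_rot: [3.14, -0.0, -0.143]
force: [0.5, -14.1, -0.0]
grip_width: 0.0
finger_force: 6.2
clock: 27.82
position: [0.4618, -0.1213, 0.0328]
tool_rot: [3.14, -0.0, -0.143]
force: [0.2, -13.5, -0.4]
grip_width: 0.0003
finger_force: 6.2
blue [148.8  55.4] [ 0.5647 -0.0755  0.036 ] dist 0.0564672981179423 tray yaw -6.1 tool yaw -8.19
yel-blue 0.0839 yaw -9.17
F [  0.19 -13.5   -0.37] push N 13.3 clock 27.8167
```

Held at about 13.5 N for well over a second. Now I back away straight off the face, then lift.

```bash
python3 -m crank '0 0 0.0005 0 0 0 0;0 0 0.0005 0 0 0 0;0 0 0.0005 0 0 0 0;0 0 0.0005 0 0 0 0;0 0 0.0007 0 0 0 0;0 0 0.001 0 0 0 0;0 0 0.002 0 0 0 0;0 0 0.004 0 0 0 0'
python3 -m crank '0 0 0.008 0 0 0 0;0 0 0.01 0 0 0 0;0 0 0.01 0 0 0 0;0 0 0 -0.02 0 0 0;0 0 0 -0.03 0 0 0;0 0 0 -0.03 0 0 0;0 0 0 -0.03 0 0 0;0 0 0 -0.02 0 0 0'
python3 -m crank '0 0 0 0 0 0 0;0 0 0 0 0 0 0;0 0 0 0 0 0 0;0 0 0 0 0 0 0;0 0 0 0 0 0 0;0 0 0 0 0 0 0;0 0 0 0 0 0 0;0 0 0 0 0 0 0'
python3 t.py w10.png
```

```text
clock: 28.53
position: [0.4605, -0.1292, 0.0327]
tool_rot: [-3.141, 0.0, -0.141]
force: [0.2, -0.7, 0.0]
grip_width: 0.0002
finger_force: 0.0
clock: 29.2
position: [0.4567, -0.1586, 0.1654]
tool_rot: [3.141, -0.002, -0.143]
force: [0.5, -0.7, 0.2]
grip_width: 0.0001
finger_force: 0.0
clock: 29.87
position: [0.4565, -0.1573, 0.1625]
tool_rot: [-3.142, 0.001, -0.141]
force: [0.6, 0.1, -0.8]
grip_width: 0.0001
finger_force: 0.0
blue [192.   80.5] [ 0.565  -0.0753  0.036 ] dist 0.056153325762471736 tray yaw -6.31 tool yaw -8.1
yel-blue 0.0846 yaw -8.5
F [ 0.58  0.1  -0.78] push N -0.19 clock 29.8667
```

View pics/w10.png

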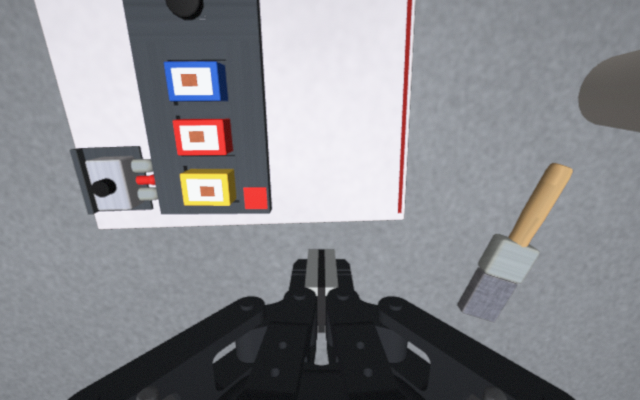

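The tray lies home against both noses, at (150,166) and (155,195), with all three blocks seated and the gripper clear.

```bash
python3 -c "
from workcell import bot
print(bot.job_done())"
```

```text
the job is handed in; nothing more can be done
None
```

The yellow block is in the pocket and the tray is home on the stop after a steady push of about 13.5 N for over a second; I backed the arm clear and handed the job in at about 30 s. The hand-in returned no verdict, and the tray's remaining force on the stop after release (over 0.8 N needed) could not be measured.

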